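# Set a dry pan heating on the hot plate with the sunken dial

### The arm

A 6-joint arm with a two-finger parallel gripper is mounted at the origin on the work surface. World frame = base frame: x ahead of the robot, y to its left, z up, the work surface at z = 0. Lengths are in m, angles in rad, forces in N, time in s.
With the tool pointing down it reaches from about 0.35 to 0.975 m from the base axis. Payload 4.9 kg.
Tool frame: the origin (TCP) lies midway between the tips of the shut fingers; the grasp point (between the pads) lies 19 mm behind it; z points along the fingers, y is the direction in which the jaws open and shut (so a half turn about z gives the same grasp; the last joint's range is limited). The gripper opens to 85 mm and grips with 20 to 120 N. Pads are 22 mm wide; open, the fingers measure 114 mm over their backs; the gripper's body (76 mm by 85 mm) begins 54 mm behind the grasp point. The pads swing forward as they close: fully open they stand 13 mm farther back than shut.
Start: joints at [-1.297, 0.053, 1.613, -0, 1.476, -0.119], TCP at [0.239, -0.577, 0.197] pointing down, gripper open.
Joint ranges: [-3.01, 3.01], [-1.01, 2.22], [0.06, 2.58], [-1.02, 4.17], [0.09, 2.62], [-3.14, 3.14]. Speed limits (rad/s): [2.57, 2.57, 3.14, 3.14, 3.14, 3.14].

### API

Orientations are given as a rotation vector (axis times angle).
In Python, from station import ctrl gives the robot as it stands.
- The arm moves only by the shell command python3 -m jog 'ROWS' [FORCE]. ROWS is JSON, one flat list of numbers, 7 for each row, row after row: the opening, from 0 (shut) to 1 (fully open), then the shift along the tool's x, y, z in m, then the turn, a rotation vector about the tool's x, y, z in degrees. A call has 1 to 10 rows; each row shifts and turns the commanded pose from where the row before left it, along the tool's axes as they then stand; what a row does not reach is not made up. A row lasts 1/8 s, in which the tool goes at most 62.5 mm and 10.7 degrees, less where a joint would pass 70% of its speed; a pose out of reach is approached as far as the arm can. A call with a gripper value outside its range is refused whole. The fingers move at their own pace and stop on an object; FORCE is the grip in N (left out, the last holds). Time passes only in rows, so rows that do not move let the fingers close. It gives the time, the measured TCP pose, the force and the opening at its end, in the units of the state.
- ctrl.get_obs(): the state, without advancing time (a new reading comes with each control period).
- ctrl.get_image(name): name is "side" or "top"; returns a dict with "image" (480x640x3 uint8, blue, green, red), "camera_matrix" (3x3 intrinsics, pixels), "dist_coeffs" ([k1, k2, p1, p2, k3] as OpenCV has them; the pictures are not rectified), "rvec" (rotation vector, rad) and "tvec" (3), from world to camera coordinates, as OpenCV has them. Camera axes: x right, y down, z forward; pixel columns grow to the right and rows downward; lengths in m; the calibration is good to about 2 mm. A picture is of the moment at which its call begins. There is no depth.
- ctrl.finish_job(): hands the job in, once; it reports no verdict.
Trained networks look in a picture, given as the dict that the camera call returned (one of the last four; its "shot" number tells which), for a name from the list of things; names that differ only in an ending like _2 or _b are one class to them, and where a whole thing is asked for, a point or a joint stands for the part that bears it (a point fixed in the world has none). Each returns a list of dicts, best first, with "p" (0 to 1); they miss things now and then, are a little off and sometimes report something else, mostly with a low value. They report only what shows in the picture. A call takes as long as a camera call. They do not tell look-alikes from the thing itself.
- ctrl.boxes_of(target, picture): "box" ([centre column, centre row, width, height] in pixels, round what is visible of it).
The state is a dict: "t": time; "q": joint angles; "dq": joint speeds; "effort": joint torques, N m; "tool_pos": TCP position; "tool_rot": TCP orientation; "contact_force": force on the tool from outside, world axes, zero at the start; "wrist_torque": the same for the moment, N m; "opening": finger opening in m.
Only numpy, scipy, OpenCV 4.12 (cv2) and the standard library are available. Lean on these libraries where they do the work, as an engineer would, in place of code of your own. Each camera call takes 0.05 s, during which the arm holds its last target. There are 200 camera calls.

### The job

Get the pan on the hot plate heating for dry-roasting: first take off its lid and set it down without a clatter, knob up, in the middle of the melamine plate, then draw the wooden spoon out from under the low shelf until it lies free on the open worktop, clear of the shelf, and let go of it. Pick the spoon up afresh and lay it, without dropping it, across the middle of the open pan's rim, pointing front to back of the hot plate, and only then reach into the hot plate's sunken bay and turn the dial clockwise until its pointer stands at the long mark. Leave the pan on its ring and the tumbler, the grater and the jar where they stand.

Things in the scene. Friction and masses are not known exactly. Their poses are not given: they have to be found in the camera images.
- ring_top (a point): Hot plate, fixed: white box 230 deep (x) x 330 wide (y) x 70 high. This point is the centre of the top of its round dark cast-iron ring (155 across), 80 above the worktop. x points to the back of the hot plate (away from the robot, up to 0.2 rad askew), y to its left, z up.
- bay (a point): Centre of the floor of the hot plate's square sunken bay, 40 above the worktop, 167 mm to the left of ring_top; same axes. The bay is 104 x 104 inside, walls along the hot plate's sides; its steel guard lip stands 8 above the deck, 78 above the worktop. A wide gripper must go in part closed, its fingers beside the dial's bar.
- dial_bar (a point): The dial stands upright in the middle of the bay: a black grip bar 60 long, 14 thick, from 45 to 75 above the worktop, on a flat round skirt (60 across, top at 45.5). This point is on the dial's axis, 7 below the bar's top. The frame turns with the dial: -x points along the bar to the end with the white pointer line; z up. Light friction (0.06 N m); it stays where it is left.
- dial (a joint): Angle of the dial (rad), growing clockwise as seen from above, 0 to 3.0. At 0 the pointer points to the front (-x of the hot plate, to the round dot on the bay's floor, off); the long mark on the bay's floor is at 1.40, on the left (+y), away from the pan; short ticks every 0.35. It starts between 0 and 0.3.
- pan_rim (a point): Steel pan, loose, 0.6 kg, standing on the ring: round, rim 146 across (outer), wall 4, 78 high, two loop handles to front and back, 25 proud of the pan and below the rim. This point is the centre of its mouth at rim height, 158 above the worktop; z up.
- lid_knob (a point): Lid lying loose on the pan: flat-bottomed steel disc 154 across with a black round knob (30 across) on a stem, 0.18 kg. This point is at the middle of the knob, on its axis, 33 above the lid's flat underside (knob from 21 to 43 above it; the disc is 9 thick in the middle). z along the knob.
- plate_floor (a point): Blue melamine plate, loose, 210 across, rim 18 high, on the worktop. This point is the centre of its flat floor (about 170 across), 5 above the worktop.
- spoon_mid (a point): Wooden spoon, 240 long, loose, 60 g, lying flat, at first partly under the shelf, its handle sticking out 95 to 115 mm to the robot. This point is half-way along it, 7 above its flat underside. x points along the spoon from handle to bowl, z up. The handle is 16 wide and 14 high from its end to 70 past this point; the round bowl is 54 across, 13 high, same underside.
- spoon_end (a point): End of the spoon's handle; the spoon balances about 18 mm beyond spoon_mid towards the bowl. 120 mm from spoon_mid, 7 above its underside; same axes.
- spoon_bowl (a point): Centre of the spoon's round bowl, 93 mm from spoon_mid, 7 above its underside; same axes. The bowl ends 27 mm beyond.
- shelf_edge (a point): Low shelf, fixed: laminate board 190 deep (x) x 400 wide (y) on four turned legs, its underside 112 and its top 130 above the worktop. This point is the middle of its front edge's lower corner; x points to the back, under the shelf, y left. Two tins 80 across stand under its right half, 55 and 140 mm from its middle; a spring clamp grips its right end, a bottle and a stack of tins stand on it.
- grater_mid (a point): Bystander on the worktop: steel four-sided grater, 62 x 90, 188 high; this point half-way up.
- tumbler_mid (a point): Bystander on the worktop: steel tumbler 72 across, 105 high; this point half-way up.
- jar_mid (a point): Bystander on the worktop between hot plate and plate, to the back: glass jar 72 across, 120 high; this point half-way up.
- spoon: The spoon; origin on its underside, 7 mm below spoon_mid, same axes.
- lid: The lid; origin at the centre of its flat underside, 33 mm below lid_knob.
- pan: The pan; origin at the centre of its underside, 78 mm below pan_rim.
- plate: The melamine plate; origin at the centre of its underside, 5 mm below plate_floor.
Things that resemble listed ones, but are neither listed nor needed, are in the scene too. Leave any blue look-alike of the lid alone.

How it is judged:
By the outcome, as a careful person would: the job done as asked, in the order asked, and still so for the second after the job is handed in, with the robot touching nothing.
It also fails if it takes over 72 s, if anything falls off the work surface, if the arm or the gripper's body presses on something with over 40 N, if the wrist force passes 120 N, or if a joint passes its speed limit or range.

## Working session

There is one attempt and no reset: what is moved stays moved. The work goes in short steps, Python scripts to look and compute and a shell command to move; the robot and the scene stay as the last step left them, time stands still between calls to the robot, and variables do not carry over. Pictures are saved under pics/ and viewed, about 8 in all and at most 12, crops included, and the job is handed in when it is done.

```bash
ls; mkdir -p pics; cat > h.py <<'E'
import numpy as np, cv2
from station import ctrl
from scipy.spatial.transform import Rotation as R
def shot(n,name=None):
    p=ctrl.get_image(n)
    if name: cv2.imwrite('pics/'+name+'.png',p['image'])
    return p
def ray(p,uv):
    K=np.array(p['camera_matrix'],float);d=np.array(p['dist_coeffs'],float)
    u=cv2.undistortPoints(np.array([[uv]],float),K,d)[0,0]
    Rm=cv2.Rodrigues(np.array(p['rvec'],float))[0];t=np.array(p['tvec'],float).ravel()
    return -Rm.T@t, Rm.T@np.array([u[0],u[1],1])
def atz(p,uv,z):
    o,d=ray(p,uv); return o+d*(z-o[2])/d[2]
def proj(p,X):
    return cv2.projectPoints(np.array(X,float).reshape(-1,1,3),np.array(p['rvec'],float),np.array(p['tvec'],float),np.array(p['camera_matrix'],float),np.array(p['dist_coeffs'],float))[0][:,0]
def st():
    o=ctrl.get_obs(); Rm=R.from_rotvec(o['tool_rot']).as_matrix()
    print('t',round(o['t'],2),'pos',np.round(o['tool_pos'],4),'F',np.round(o['contact_force'],1),'open',np.round(o['opening'],4)); print(np.round(Rm,3)); return o,Rm
E
python3 - <<'E'
from h import *
st()
for n in('top','side'):
    p=shot(n,n+'0')
    print(n,np.round(ray(p,(320,240)),3).tolist())
    for t in['ring_top','dial_bar','pan_rim','lid_knob','lid','plate','spoon','spoon_end','shelf_edge','grater_mid','tumbler_mid','jar_mid','bay']:
        print(t,[(np.round(b['box']).tolist(),round(b['p'],2)) for b in ctrl.boxes_of(t,p)[:3]])
E
```

```text
pics
t 0.0 pos [ 0.239  -0.5767  0.196 ] F [-0.1  0.1 -0.8] open 0.0852
[[ 0.924  0.383 -0.001]
 [ 0.383 -0.924  0.002]
 [ 0.    -0.002 -1.   ]]
top [[0.371, 0.023, 1.489], [0.07, 0.007, -0.998]]
ring_top [([311.0, 175.0, 152.0, 120.0], 0.59), ([462.0, 202.0, 10.0, 49.0], 0.31)]
dial_bar [([270.0, 184.0, 27.0, 29.0], 0.6), ([308.0, 174.0, 152.0, 125.0], 0.49), ([336.0, 159.0, 62.0, 87.0], 0.49)]
pan_rim [([334.0, 158.0, 63.0, 86.0], 0.77)]
lid_knob [([336.0, 158.0, 62.0, 67.0], 0.87), ([448.0, 344.0, 64.0, 61.0], 0.61)]
lid [([447.0, 346.0, 61.0, 62.0], 0.62), ([335.0, 158.0, 72.0, 68.0], 0.58)]
plate [([158.0, 224.0, 86.0, 80.0], 0.86), ([311.0, 175.0, 150.0, 122.0], 0.2)]
spoon [([463.0, 200.0, 8.0, 51.0], 0.87), ([158.0, 226.0, 82.0, 76.0], 0.72)]
spoon_end [([464.0, 202.0, 10.0, 46.0], 0.7), ([335.0, 155.0, 63.0, 69.0], 0.24)]
shelf_edge [([506.0, 137.0, 224.0, 91.0], 0.9), ([212.0, 144.0, 34.0, 37.0], 0.35)]
grater_mid [([236.0, 288.0, 51.0, 42.0], 0.95), ([505.0, 135.0, 225.0, 92.0], 0.18)]
tumbler_mid [([407.0, 279.0, 31.0, 26.0], 0.97)]
jar_mid [([210.0, 144.0, 37.0, 36.0], 0
[... 357 characters left out ...]
9), ([418.0, 196.0, 28.0, 33.0], 0.58)]
lid [([251.0, 205.0, 62.0, 49.0], 0.79), ([416.0, 196.0, 33.0, 34.0], 0.62)]
plate [([248.0, 406.0, 94.0, 92.0], 0.86)]
spoon [([313.0, 167.0, 43.0, 14.0], 0.48)]
spoon_end [([250.0, 203.0, 62.0, 45.0], 0.67), ([312.0, 164.0, 44.0, 14.0], 0.6), ([265.0, 130.0, 99.0, 137.0], 0.58)]
shelf_edge [([266.0, 130.0, 101.0, 135.0], 0.66)]
grater_mid [([344.0, 327.0, 49.0, 73.0], 0.56), ([188.0, 322.0, 33.0, 51.0], 0.47), ([248.0, 283.0, 28.0, 22.0], 0.44)]
tumbler_mid [([370.0, 204.0, 25.0, 42.0], 0.58), ([310.0, 165.0, 44.0, 16.0], 0.21)]
jar_mid [([187.0, 324.0, 37.0, 48.0], 0.85)]
bay [([248.0, 254.0, 106.0, 117.0], 0.94), ([311.0, 164.0, 43.0, 14.0], 0.22)]
```

View pics/top0.png

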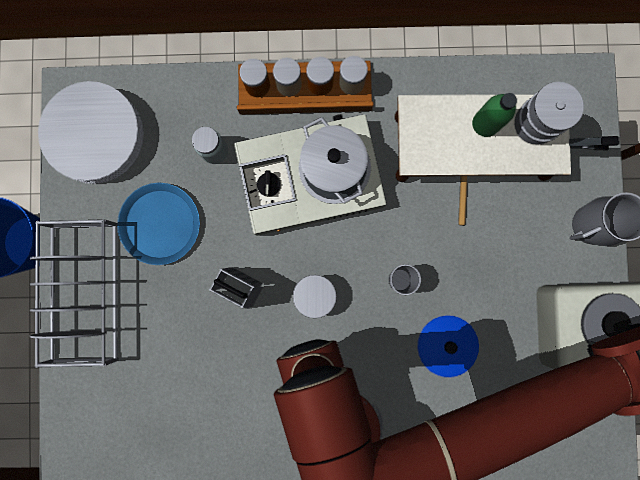

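View pics/side0.png

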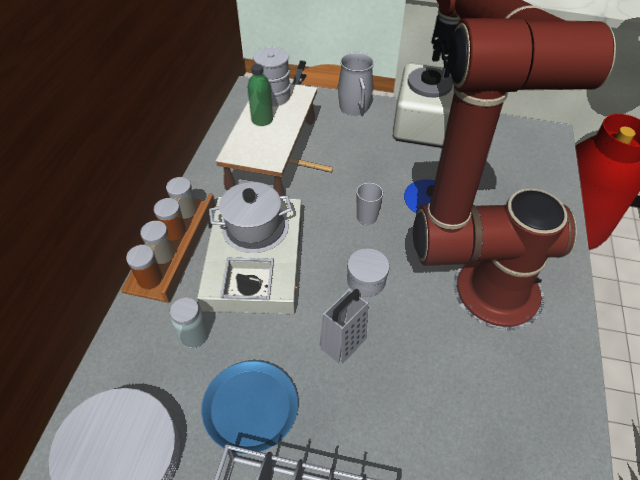

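The side view shows the lidded pan with the lid at (250,205), the spoon's handle end at (331,170) and the plate at (249,405). In the top view the lid candidates are the steel lid on the pan (335,157), the blue look-alike (450,347), the disc on the shelf (558,105) and the drum at (315,296). I choose (335,157). For the plate I choose the blue one at (160,224), not the grey disc (90,132) or the blue tub at (10,237). The spoon is the only handle, at (463,200). I check this choice in one close crop.

```bash
python3 - <<'E'
from h import *
p=shot('top');q=shot('side')
a=cv2.resize(p['image'][105:245,230:390],(400,350),interpolation=cv2.INTER_CUBIC)   # x2.5
b=cv2.resize(p['image'][165:235,423:503],(400,350),interpolation=cv2.INTER_CUBIC)  # x5
c=cv2.resize(p['image'][170:280,105:215],(250,250))
d=cv2.resize(q['image'][245:305,210:290],(333,250),interpolation=cv2.INTER_CUBIC) 
e=cv2.resize(p['image'][150:215,237:302],(217,250),interpolation=cv2.INTER_CUBIC)
cv2.imwrite('pics/crop1.png',np.vstack([np.hstack([a,b]),np.hstack([c,d,e])]))
print('knob top',atz(p,(335,156),.191),'side',atz(q,(250,198),.191))
for n,uv,z in[('plate',(160,224),.012),('spoonend',(462,223),.014),('spoonshelf',(463,178),.014),('grater',(237,287),.094),('tumb',(405,279),.05),('jar',(207,142),.1),('shelfL',(398,176),.13),('shelfR',(571,175),.13),('dial',(269,183),.075)]:
  print(n,np.round(atz(p,uv,z),3))
print('plate side',atz(q,(249,404),.012),'spoonend side',atz(q,(331,170),.014))
E
```

```text
knob top [ 0.64899002 -0.00624759  0.191     ] side [0.6453488 0.0026861 0.191    ]
plate [0.525 0.436 0.012]
spoonend [ 0.509 -0.324  0.014]
spoonshelf [ 0.623 -0.332  0.014]
grater [0.363 0.231 0.094]
tumb [ 0.372 -0.172  0.05 ]
jar [0.711 0.297 0.1  ]
shelfL [ 0.611 -0.153  0.13 ]
shelfR [ 0.604 -0.557  0.13 ]
dial [0.612 0.152 0.075]
plate side [0.53041035 0.43212544 0.012     ] spoonend side [ 0.50833153 -0.31907009  0.014     ]
```

View pics/crop1.png

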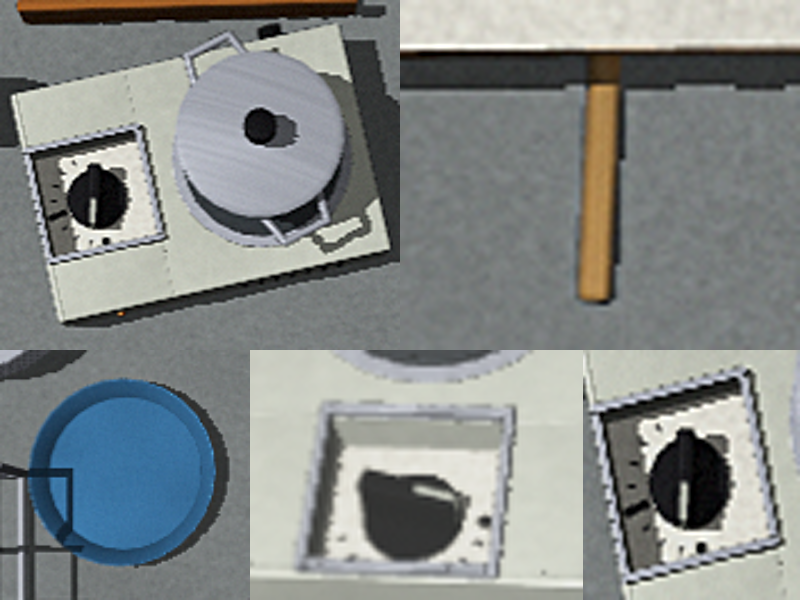

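The crop confirms my choices. The steel lid's black knob is at about top px (334,155) and the spoon handle is clear. The dial pointer aims straight down in the picture, about 0.25 rad clockwise of the front dot. The rack's dark lines over the plate are only its shadow.

```bash
cat > m.py <<'E'
from h import *
def tri(p,a,q,b):
    o1,d1=ray(p,a);o2,d2=ray(q,b);A=np.c_[d1,-d2];s=np.linalg.lstsq(A,o2-o1,rcond=None)[0]
    x,y=o1+d1*s[0],o2+d2*s[1];return (x+y)/2,np.linalg.norm(x-y)
def dark(p,c,r,th=45):
    g=p['image'][c[1]-r:c[1]+r,c[0]-r:c[0]+r].max(2)<th
    n,l,s,ce=cv2.connectedComponentsWithStats(g.astype(np.uint8)); i=1+s[1:,4].argmax(); return ce[i]+[c[0]-r,c[1]-r]
E
python3 - <<'E'
from m import *
p=shot('top');q=shot('side')
a=dark(p,(334,155),12);b=dark(q,(249,196),14)
print(a,b,tri(p,a,q,b),atz(p,a,.191),atz(q,b,.191))
c=[atz(p,(230+x/2.5,105+y/2.5),.07) for x,y in[(12,95),(342,25),(388,248),(65,322)]]
c=np.array(c);print(np.round(c,3).tolist())
for i,j in[(3,0),(2,1),(1,0),(2,3)]:
  v=c[j]-c[i];print(np.linalg.norm(v),np.degrees(np.arctan2(v[1],v[0])))
ctr=c.mean(0);print('ctr',ctr)
# plate: blue mask
for im,z in((p,.018),(q,.018)):
  hsv=cv2.cvtColor(im['image'],cv2.COLOR_BGR2HSV);m=cv2.inRange(hsv,(98,120,60),(108,255,255))
  n,l,s,ce=cv2.connectedComponentsWithStats(m);i=1+s[1:,4].argmax();print(s[i],np.round(atz(im,ce[i],.008),3))
for z in(.1,.2,.3): print('rack',z,atz(p,(116,225),z))
print('rackside',[np.round(atz(q,(240,436),z),3) for z in (0,.1,.2)], [np.round(atz(q,(228,452),z),3) for z in (0,.1,.2)])
E
```

```text
Traceback (most recent call last):
  File "m.py", line 7, in dark
    n,l,s,ce=cv2.connectedComponentsWithStats(g.astype(np.uint8)); i=1+s[1:,4].argmax(); return ce[i]+[c[0]-r,c[1]-r]
                                                                       ~~~~~~~~~~~~~~^^
ValueError: attempt to get argmax of an empty sequence
```

```bash
python3 - <<'E'
from m import *
p=shot('top');q=shot('side')
for (im,c) in((p,(334,155)),(q,(249,196))):
  g=im['image'][c[1]-14:c[1]+14,c[0]-14:c[0]+14].max(2); print(c,g.min(),np.sort(g.ravel())[[20,60,100,200]])
a=dark(p,(334,155),12,60);b=dark(q,(249,196),14,60)
print(a,b,tri(p,a,q,b),atz(p,a,.191),atz(q,b,.191))
c=[atz(p,(230+x/2.5,105+y/2.5),.07) for x,y in[(12,95),(342,25),(388,248),(65,322)]]
c=np.array(c);print(np.round(c,3).tolist())
for i,j in[(3,0),(2,1),(1,0),(2,3)]:
  v=c[j]-c[i];print(np.linalg.norm(v),np.degrees(np.arctan2(v[1],v[0])))
ctr=c.mean(0);print('ctr',ctr)
for im,z in((p,.018),(q,.018)):
  hsv=cv2.cvtColor(im['image'],cv2.COLOR_BGR2HSV);m=cv2.inRange(hsv,(98,120,60),(108,255,255))
  n,l,s,ce=cv2.connectedComponentsWithStats(m);i=1+s[1:,4].argmax();print(s[i],np.round(atz(im,ce[i],.008),3))
for z in(.1,.2,.3): print('rack',z,atz(p,(116,225),z))
print('rackside',[np.round(atz(q,(240,436),z),3) for z in (0,.1,.2)], [np.round(atz(q,(228,452),z),3) for z in (0,.1,.2)])
E
```

```text
(334, 155) 0 [ 6 19 24 76]
(249, 196) 47 [ 49  51  53 134]
[333.89808917 155.24840764] [248.62992126 194.90551181] (array([ 0.65033042, -0.00373184,  0.1940696 ]), np.float64(0.00048711050928468643)) [ 0.65074643 -0.00384049  0.191     ] [ 0.65176642 -0.00643964  0.191     ]
[[0.713, 0.235, 0.07], [0.774, -0.089, 0.07], [0.554, -0.127, 0.07], [0.49, 0.186, 0.07]]
0.22881709692378788 12.167763721536618
0.22386360659275786 9.751076877906987
0.32971967825636933 100.66757452345209
0.32018599479518145 101.54510288946905
ctr [0.63290175 0.05114703 0.07      ]
[ 117  183   83   82 5117] [0.528 0.439 0.008]
[ 202  361   96   91 6716] [0.529 0.434 0.008]
rack 0.1 [0.51658008 0.51645802 0.1       ]
rack 0.2 [0.50612696 0.48093568 0.2       ]
rack 0.3 [0.49567385 0.44541334 0.3       ]
rackside [array([0.531, 0.5  , 0.   ]), array([0.509, 0.528, 0.1  ]), array([0.488, 0.556, 0.2  ])] [array([0.545, 0.537, 0.   ]), array([0.522, 0.562, 0.1  ]), array([0.5  , 0.587, 0.2  ])]
```

```bash
python3 -m jog '[1,0,0,-0.04,0,0,7.5, 1,0,0,-0.04,0,0,7.5, 1,0,0,-0.04,0,0,7.5, 1,0.03,-0.045,0,0,0,0, 1,0.03,-0.045,0,0,0,0, 1,0.03,-0.045,0,0,0,0, 1,0.03,-0.045,0,0,0,0, 1,0.03,-0.045,0,0,0,0, 1,0.03,-0.045,0,0,0,0, 1,0.03,-0.045,0,0,0,0]' 30; python3 -m jog '[1,0.033,-0.043,0,0,0,0, 1,0.033,-0.043,0,0,0,0, 1,0.033,-0.043,0,0,0,0, 1,0.033,-0.043,0,0,0,0, 1,0.033,-0.043,0,0,0,0, 1,0.036,-0.043,0,0,0,0, 1,0,0,0,0,0,0, 1,0,0,0,0,0,0]'; python3 -c "
from h import *;st()"
```

```text
t: 2.95
tool_pos: [0.4499, -0.2608, 0.3174]
tool_rot: [3.141, -0.0, 0.001]
contact_force: [0.5, -0.6, -0.7]
opening: 0.0853
t: 3.95
tool_pos: [0.65, -0.0044, 0.317]
tool_rot: [3.141, 0.001, -0.001]
contact_force: [0.0, -0.7, -0.4]
opening: 0.0853
t 3.95 pos [ 0.65   -0.0044  0.317 ] F [ 0.  -0.7 -0.4] open 0.0853
[[ 1.     0.    -0.001]
 [ 0.    -1.    -0.   ]
 [-0.001  0.    -1.   ]]
```

```bash
python3 -m jog '[1,0,0,0.04,0,0,0, 1,0,0,0.04,0,0,0, 1,0,0,0.035,0,0,0, 1,0,0,0.02,0,0,0, 1,0,0,0.01,0,0,0, 0,0,0,0,0,0,0, 0,0,0,0,0,0,0, 0,0,0,0,0,0,0, 0,0,0,0,0,0,0, 0,0,0,0,0,0,0]' 50; python3 -m jog '[0,0,0,0,0,0,0, 0,0,0,-0.01,0,0,0, 0,0,0,-0.02,0,0,0, 0,0,0,-0.03,0,0,0, 0,0,0,-0.04,0,0,0, 0,0,0,0,0,0,0]'
```

```text
t: 5.2
tool_pos: [0.6503, -0.0043, 0.1725]
tool_rot: [3.142, 0.0, 0.001]
contact_force: [-0.5, 0.2, 0.2]
opening: -0.0002
t: 5.95
tool_pos: [0.6527, -0.0046, 0.2796]
tool_rot: [3.14, 0.0, 0.017]
contact_force: [-0.3, -0.2, 0.1]
opening: -0.0001
```

The fingers shut on nothing, so I look.

```bash
python3 - <<'E'
from m import *
p=shot('top');q=shot('side')
a=cv2.resize(p['image'][95:235,260:420],(400,350),interpolation=cv2.INTER_CUBIC)
b=cv2.resize(q['image'][110:250,180:340],(400,350),interpolation=cv2.INTER_CUBIC)
cv2.imwrite('pics/miss.png',np.hstack([a,b])); st()
E
```

```text
t 6.05 pos [ 0.6507 -0.0044  0.2741] F [ 0.1 -0.1 -0.5] open 0.0002
[[ 1.     0.     0.003]
 [ 0.    -1.    -0.   ]
 [ 0.003  0.    -1.   ]]
```

View pics/miss.png

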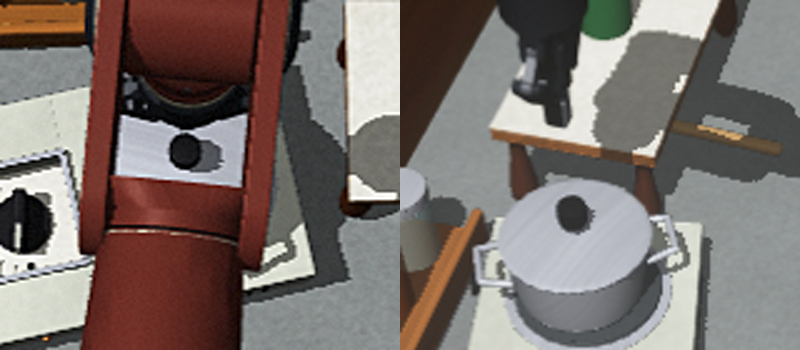

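```bash
python3 - <<'E'
from m import *
p=shot('top');q=shot('side')
o,Rm=st()
print('tcp in side',proj(q,o['tool_pos']),'seen tip ~(244,158)')
print('tcp in top',proj(p,o['tool_pos']))
print('knob proj',proj(q,[.65,-.004,.191]),proj(p,[.65,-.004,.191]))
for n in('top','side'): print(ctrl.get_image(n)['tvec'],ctrl.get_image(n)['rvec'],ctrl.get_image(n)['dist_coeffs'],ctrl.get_image(n)['camera_matrix'])
E
```

```text
t 6.15 pos [ 0.6497 -0.0043  0.2712] F [ 0.4 -0.5 -0.3] open 0.0001
[[ 1.     0.    -0.002]
 [ 0.    -1.     0.   ]
 [-0.002 -0.    -1.   ]]
tcp in side [[245.8603886 171.920363 ]] seen tip ~(244,158)
tcp in top [[334.71317723 147.5888205 ]]
knob proj [[249.01460608 195.73304186]] [[333.97838142 155.5775285 ]]
[0.04390038 0.46536127 1.46200293] [ 2.15863157 -2.21154169  0.0622226 ] [-0.03576867  0.          0.          0.          0.        ] [[590.62570259   0.         320.14045961]
 [  0.         590.62570259 243.41374513]
 [  0.           0.           1.        ]]
[0.4541781  0.14381114 1.33507701] [ 0.32541426 -2.88202855  1.02628622] [-0.07029901  0.          0.          0.          0.        ] [[523.23959045   0.         321.62066569]
 [  0.         523.23959045 234.39147142]
 [  0.           0.           1.        ]]
```

```bash
python3 - <<'E'
from m import *
q=shot('side');p=shot('top')
o,Rm=st(); P=np.array(o['tool_pos'])
out=[]
for im,(x0,y0,w,h) in((q,(200,90,100,120)),(p,(285,95,100,120))):
  s=4; a=cv2.resize(im['image'][y0:y0+h,x0:x0+w],None,fx=s,fy=s,interpolation=cv2.INTER_CUBIC)
  a=cv2.convertScaleAbs(a,alpha=1.5,beta=30)
  for k,c in((0,(0,0,255)),(.02,(0,255,0)),(.04,(255,0,0)),(.073,(255,0,255))):
    u=(proj(im,P-Rm[:,2]*k)[0]-[x0,y0]+.5)*s; cv2.circle(a,tuple(int(v) for v in u),4,c,1)
  out.append(a)
cv2.imwrite('pics/tip.png',np.hstack(out))
E
```

```text
t 6.65 pos [ 0.6501 -0.0043  0.2721] F [ 0.6  0.6 -0.3] open -0.0002
[[ 1.  0. -0.]
 [ 0. -1.  0.]
 [-0. -0. -1.]]
```

View pics/tip.png

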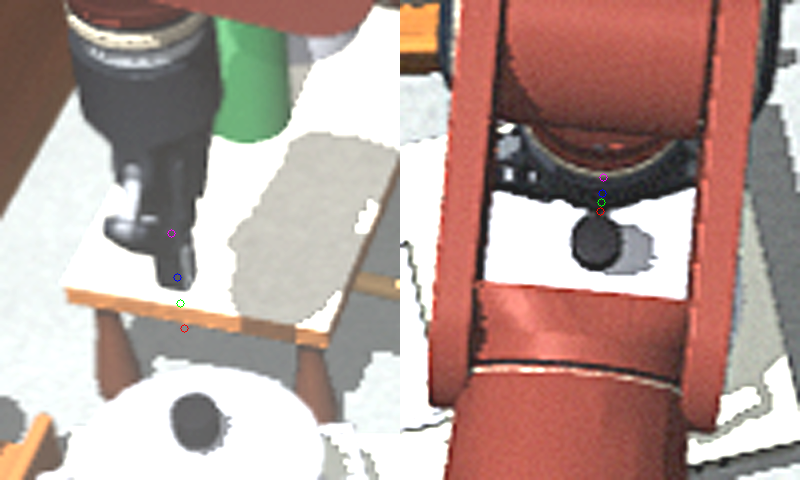

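The side crop puts the fingertips at about (178,290), while the reported TCP projects to (184,328). The tips are about 30 mm higher than reported, which explains the miss over the knob at side px (249,195). I'll go down again in small steps, watching the force.

```bash
python3 -m jog '[1,0,0,0,0,0,0, 1,0,0,0,0,0,0, 1,0,0,0,0,0,0, 1,0,0,0,0,0,0, 1,0,0,0.04,0,0,0, 1,0,0,0.04,0,0,0, 1,0,0,0.02,0,0,0, 1,0,0,0.01,0,0,0, 1,0,0,0,0,0,0]' 50; python3 -m jog '[1,0,0,0.006,0,0,0, 1,0,0,0,0,0,0]';python3 -m jog '[1,0,0,0.006,0,0,0, 1,0,0,0,0,0,0]'
```

```text
t: 7.78
tool_pos: [0.6504, -0.0044, 0.1626]
tool_rot: [3.142, 0.0, 0.001]
contact_force: [0.8, 0.5, 1.0]
opening: 0.0857
t: 8.02
tool_pos: [0.6505, -0.0044, 0.1569]
tool_rot: [3.141, 0.0, 0.002]
contact_force: [-0.1, 0.2, 0.4]
opening: 0.0852
t: 8.28
tool_pos: [0.6498, -0.0043, 0.1496]
tool_rot: [-3.141, -0.0, 0.002]
contact_force: [0.1, 0.3, -1.1]
opening: 0.0856
```

```bash
python3 -m jog '[1,0,0,0.004,0,0,0, 0,0,0,0,0,0,0, 0,0,0,0,0,0,0, 0,0,0,0,0,0,0, 0,0,0,0,0,0,0]'
```

```text
t: 8.9
tool_pos: [0.6505, -0.0044, 0.1467]
tool_rot: [3.141, 0.0, 0.001]
contact_force: [0.2, 0.5, 0.9]
opening: 0.0285
```

```bash
python3 -m jog '[0,0,0,0,0,0,0, 0,0,0,-0.005,0,0,0, 0,0,0,-0.015,0,0,0, 0,0,0,-0.03,0,0,0, 0,0,0,-0.04,0,0,0, 0,0,0,-0.04,0,0,0, 0,0,0,-0.02,0,0,0]'; python3 -m jog '[0,-0.006,-0.02,0,0,0,0, 0,-0.012,-0.044,0,0,0,0, 0,-0.012,-0.044,0,0,0,0, 0,-0.012,-0.044,0,0,0,0, 0,-0.012,-0.044,0,0,0,0, 0,-0.012,-0.044,0,0,0,0, 0,-0.012,-0.044,0,0,0,0, 0,-0.012,-0.044,0,0,0,0, 0,-0.012,-0.044,0,0,0,0, 0,-0.012,-0.044,0,0,0,0]'; python3 -m jog '[0,-0.008,-0.024,0,0,0,0, 0,0,0,0.05,0,0,0, 0,0,0,0.05,0,0,0, 0,0,0,0.02,0,0,0, 0,0,0,0,0,0,0]'
python3 - <<'E'
from m import *
st()
q=shot('side');p=shot('top')
a=cv2.resize(q['image'][280:480,140:340],(400,400),interpolation=cv2.INTER_CUBIC)
b=cv2.resize(p['image'][150:300,80:230],(400,400),interpolation=cv2.INTER_CUBIC)
cv2.imwrite('pics/lid.png',np.hstack([a,b]))
E
```

```text
t: 9.78
tool_pos: [0.6511, -0.0044, 0.3002]
tool_rot: [3.141, 0.0, 0.008]
contact_force: [-0.1, 0.3, -2.9]
opening: 0.0281
t: 11.02
tool_pos: [0.5336, 0.4134, 0.2931]
tool_rot: [3.14, 0.002, -0.007]
contact_force: [-0.2, 0.3, -2.5]
opening: 0.0284
t: 11.65
tool_pos: [0.5269, 0.4348, 0.1738]
tool_rot: [3.139, -0.0, -0.006]
contact_force: [-0.1, -0.3, -2.1]
opening: 0.0283
t 11.65 pos [0.5269 0.4348 0.1738] F [-0.1 -0.3 -2.1] open 0.0283
[[ 1.    -0.    -0.004]
 [-0.    -1.    -0.003]
 [-0.004  0.003 -1.   ]]
```

View pics/lid.png

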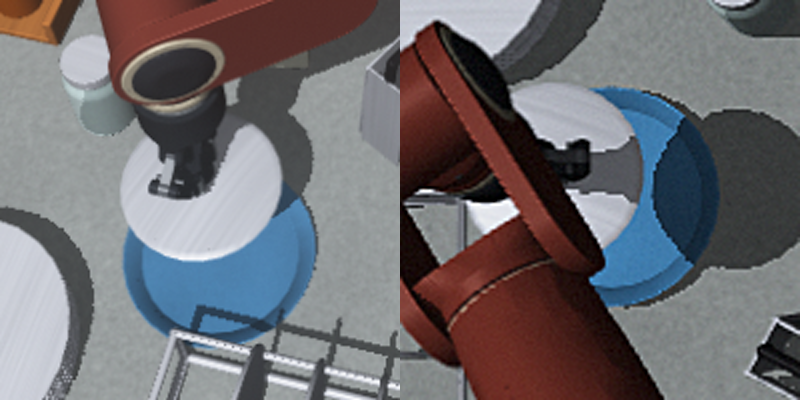

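The lid hangs level, centred near side px (241,372), with its right edge near top px (171,210). The rack corner is near side px (222,447).

```bash
python3 - <<'E'
from m import *
q=shot('side');p=shot('top')
print(proj(q,[.527,.435,.19]),proj(p,[.527,.358,.19]))
# fit lid: silhouettes for given z; solve x,y,z using left/right/bottom extents in side and right/top in top
obs=[('L',140+121/2.0),('Rt',140+282/2.0),('B',280+260/2.0)]
th=np.linspace(0,2*np.pi,180)
from scipy.optimize import least_squares
def f(v):
    X=np.c_[v[0]+.077*np.cos(th),v[1]+.077*np.sin(th),th*0+v[2]];u=proj(q,X);w=proj(p,X)
    return [u[:,0].min()-200.5,u[:,0].max()-281,u[:,1].max()-410,w[:,0].max()-(80+243/2.667),w[:,1].min()-(150+80/2.667)]
r=least_squares(f,[.527,.435,.19],diff_step=1e-3);print(r.x,np.round(r.fun,1))
# plate rim ellipse fit in both, from mask extents (start picture values)
def g(v):
    X=np.c_[v[0]+.105*np.cos(th),v[1]+.105*np.sin(th),th*0+.018];u=proj(q,X);w=proj(p,X)
    return [u[:,0].min()-202,u[:,0].max()-298,u[:,1].max()-452,u[:,1].min()-361,w[:,0].min()-117,w[:,0].max()-202,w[:,1].max()-265,w[:,1].min()-183]
r=least_squares(g,[.527,.435],diff_step=1e-3);print(r.x,np.round(r.fun,1))
E
```

```text
[[240.81466683 370.89958246]] [[172.38239848 214.67110281]]
[0.5268878  0.435944   0.19491211] [-1.   0.1 -0.1  0.3  1. ]
[0.52617934 0.43423119] [-0.5  0.8  1.8 -1.2  1.5 -0.6  0.3 -0.9]
```

```bash
python3 -m jog '[0,0,0.001,0.03,0,0,0, 0,0,0,0.04,0,0,0, 0,0,0,0.04,0,0,0, 0,0,0,0.03,0,0,0, 0,0,0,0.015,0,0,0, 0,0,0,0.005,0,0,0, 0,0,0,0,0,0,0, 0,0,0,0,0,0,0]'; for i in 1 2; do python3 -m jog '[0,0,0,0.003,0,0,0, 0,0,0,0.002,0,0,0, 0,0,0,0,0,0,0]'; done
```

```text
t: 12.85
tool_pos: [0.5293, 0.4354, 0.0182]
tool_rot: [-3.14, -0.0, -0.004]
contact_force: [-0.1, 0.6, -2.1]
opening: 0.0282
t: 13.22
tool_pos: [0.5279, 0.4345, 0.0109]
tool_rot: [3.141, 0.0, -0.001]
contact_force: [0.3, 0.3, -3.0]
opening: 0.028
t: 13.6
tool_pos: [0.5279, 0.4345, 0.0058]
tool_rot: [3.141, 0.0, -0.001]
contact_force: [0.3, 0.0, -1.7]
opening: 0.0283
```

```bash
python3 -m jog '[0,0,0,0.003,0,0,0, 0,0,0,0.002,0,0,0, 0,0,0,0,0,0,0]'; for i in 1 2 3; do python3 -m jog '[0,0,0,0.002,0,0,0, 0,0,0,0,0,0,0]'; done
```

```text
t: 13.98
tool_pos: [0.5279, 0.4345, 0.0009]
tool_rot: [3.141, 0.0, -0.001]
contact_force: [-0.1, -1.2, -2.7]
opening: 0.0282
t: 14.22
tool_pos: [0.528, 0.4346, -0.001]
tool_rot: [3.141, 0.0, -0.0]
contact_force: [-0.9, 0.6, -2.3]
opening: 0.0283
t: 14.48
tool_pos: [0.528, 0.4345, -0.003]
tool_rot: [3.141, 0.0, -0.001]
contact_force: [0.3, -0.5, -2.9]
opening: 0.028
t: 14.72
tool_pos: [0.5279, 0.4345, -0.0051]
tool_rot: [3.141, 0.0, -0.001]
contact_force: [-0.0, 0.2, -2.6]
opening: 0.0282
```

```bash
for i in 1 2 3 4; do python3 -m jog '[0,0,0,0.001,0,0,0, 0,0,0,0,0,0,0]' | sed -n '2p;4p'; done
```

```text
tool_pos: [0.5281, 0.4346, -0.0059]
contact_force: [-0.4, 0.1, -2.3]
tool_pos: [0.5282, 0.4347, -0.0066]
contact_force: [0.2, 0.4, -1.8]
tool_pos: [0.5283, 0.4347, -0.0066]
contact_force: [-2.6, -2.7, 5.4]
tool_pos: [0.5283, 0.4347, -0.0066]
contact_force: [-5.2, -5.1, 10.6]
```

Contact came at the expected height. I back off 2 mm, release and rise.

```bash
python3 -m jog '[0,0,0,-0.001,0,0,0, 0,0,0,-0.0008,0,0,0, 0.5,0,0,0,0,0,0, 0.8,0,0,0,0,0,0, 1,0,0,0,0,0,0, 1,0,0,0,0,0,0, 1,0,0,-0.02,0,0,0, 1,0,0,-0.05,0,0,0, 1,0,0,-0.06,0,0,0, 1,0,0,-0.06,0,0,0]';  python3 -m jog '[1,0,0,-0.06,0,0,0, 1,0,0,-0.05,0,0,0, 1,0,0.045,0,0,0,0, 1,0,0.056,0,0,0,0, 1,0,0.056,0,0,0,0, 1,0,0.056,0,0,0,0, 1,0,0.056,0,0,0,0, 1,0,0.056,0,0,0,0, 1,0,0.056,0,0,0,0, 1,0,0.056,0,0,0,0]'
python3 - <<'E'
from m import *
st()
q=shot('side');p=shot('top')
th=np.linspace(0,2*np.pi,180)
# spoon: brown mask
for im,(x0,x1,y0,y1) in((p,(440,490,170,235)),(q,(285,345,150,185))):
  hsv=cv2.cvtColor(im['image'],cv2.COLOR_BGR2HSV)[y0:y1,x0:x1]; m=cv2.inRange(hsv,(8,90,90),(25,255,255))
  ys,xs=np.nonzero(m); pts=np.array([atz(im,(x+x0,y+y0),.014) for x,y in zip(xs,ys)])
  c=pts.mean(0);w,v=np.linalg.eigh(np.cov(pts[:,:2].T));d=v[:,1]*np.sign(v[0,1]);s=(pts[:,:2]-c[:2])@d
  print(len(xs),'c',np.round(c,3),'dir',d,np.degrees(np.arctan2(d[1],d[0])),'end',c[:2]+d*s.min(),'far',c[:2]+d*s.max())
for t in('lid','plate','pan_rim'):
  print(t,[(np.round(b['box'],1).tolist(),round(b['p'],2)) for b in ctrl.boxes_of(t,q)[:3]])
a=cv2.resize(q['image'][330:480,160:360],(400,300),interpolation=cv2.INTER_CUBIC)
b=cv2.resize(p['image'][150:300,80:280],(400,300),interpolation=cv2.INTER_CUBIC)
c=cv2.resize(p['image'][100:250,380:580],(400,300),interpolation=cv2.INTER_CUBIC)
d=cv2.resize(q['image'][130:280,190:390],(400,300),interpolation=cv2.INTER_CUBIC)
cv2.imwrite('pics/c2.png',np.vstack([np.hstack([a,b]),np.hstack([c,d])]))
E
```

```text
t: 16.98
tool_pos: [0.5282, 0.4347, 0.1866]
tool_rot: [-3.141, -0.0, -0.002]
contact_force: [1.2, 0.9, 1.0]
opening: 0.0853
t: 18.23
tool_pos: [0.5279, -0.0041, 0.295]
tool_rot: [3.141, 0.0, 0.005]
contact_force: [0.8, 0.7, -0.5]
opening: 0.0857
t 18.23 pos [ 0.5279 -0.0041  0.295 ] F [ 0.8  0.7 -0.5] open 0.0857
[[ 1.     0.     0.003]
 [ 0.    -1.    -0.   ]
 [ 0.003  0.    -1.   ]]
62 c [ 0.598 -0.33   0.014] dir [ 0.99774666 -0.06709404] -3.847095439449134 end [ 0.51913591 -0.32486536] far [ 0.61297205 -0.33117542]
139 c [ 0.567 -0.329  0.014] dir [ 0.99721186 -0.07462247] -4.279530508501759 end [ 0.50794154 -0.32428177] far [ 0.62182112 -0.3328035 ]
lid [([248.4, 408.6, 65.0, 69.1], 0.88), ([428.5, 198.5, 53.7, 40.2], 0.82)]
plate [([248.4, 406.9, 90.9, 93.2], 0.87), ([368.4, 204.4, 26.8, 39.9], 0.33)]
pan_rim [([251.6, 213.6, 84.0, 61.1], 0.58)]
```

View pics/c2.png

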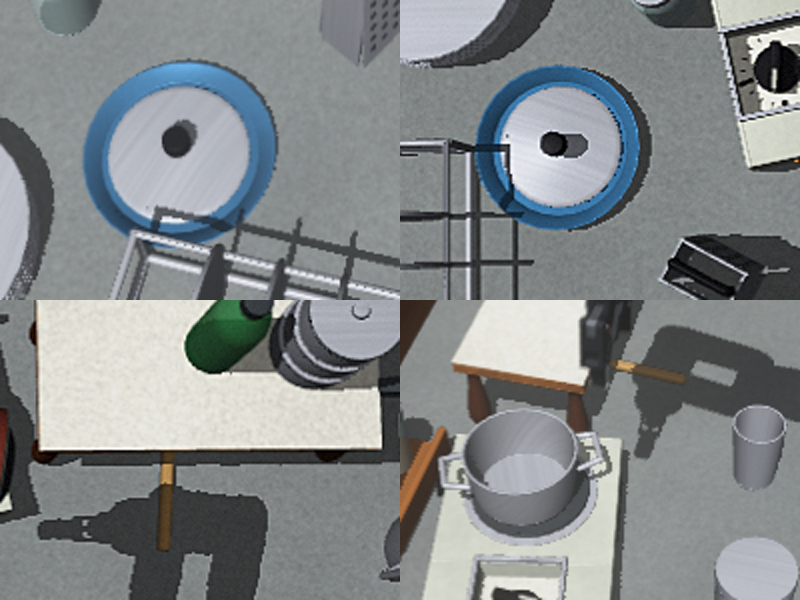

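The lid lies centred in the plate, at (180,150) in the top-left crop and (560,147) in the top-right one. The open pan still stands on its ring and the spoon handle is clear at (165,500). Next is the spoon.

```bash
python3 -m jog '[0.5,0.001,0.046,0,0,0,0, 0.5,0.001,0.046,0,0,0,0, 0.5,0.001,0.046,0,0,0,0, 0.5,0.001,0.046,0,0,0,0, 0.5,0.001,0.046,0,0,0,0, 0.5,0.001,0.046,0,0,0,0, 0.5,0.001,0.046,0,0,0,0, 0.5,0,0,0.03,0,0,4, 0.5,0,0,0.06,0,0,0, 0.5,0,0,0.06,0,0,0]'; python3 -m jog '[0.5,0,0,0.06,0,0,0, 0.5,0,0,0.05,0,0,0, 0.5,0,0,0.03,0,0,0, 0.5,0,0,0,0,0,0]'; for i in 1 2 3; do python3 -m jog '[0.5,0,0,0.003,0,0,0, 0.5,0,0,0,0,0,0]' | sed -n '2p;4,5p'; done
```

```text
t: 19.73
tool_pos: [0.5368, -0.323, 0.1426]
tool_rot: [3.139, -0.105, 0.003]
contact_force: [0.3, -0.5, -0.6]
opening: 0.0427
t: 20.23
tool_pos: [0.5341, -0.3211, 0.0]
tool_rot: [-3.136, 0.105, 0.008]
contact_force: [0.2, -0.5, 0.4]
opening: 0.0428
tool_pos: [0.5369, -0.325, 0.0023]
contact_force: [0.4, -1.1, 0.2]
opening: 0.0429
tool_pos: [0.5354, -0.3245, -0.0025]
contact_force: [1.3, -0.2, 0.3]
opening: 0.0428
tool_pos: [0.5349, -0.3242, -0.0064]
contact_force: [0.8, -0.2, -0.1]
opening: 0.0431
```

```bash
for i in 1 2 3 4 5; do python3 -m jog '[0.5,0,0,0.003,0,0,0, 0.5,0,0,0,0,0,0]' | sed -n '2p;4p'; done
```

```text
tool_pos: [0.5349, -0.3242, -0.0094]
contact_force: [0.1, 0.6, 0.0]
tool_pos: [0.535, -0.3241, -0.0124]
contact_force: [0.0, -0.3, 0.0]
tool_pos: [0.535, -0.3242, -0.0153]
contact_force: [-0.4, -0.7, -0.4]
tool_pos: [0.535, -0.3242, -0.0184]
contact_force: [0.6, 0.4, -0.1]
tool_pos: [0.535, -0.3242, -0.0214]
contact_force: [0.2, 0.7, 0.4]
```

```bash
python3 -m jog '[0.5,0,0,0.003,0,0,0, 0.3,0,0,0.001,0,0,0, 0,0,0,0,0,0,0, 0,0,0,0,0,0,0, 0,0,0,0,0,0,0, 0,0,0,0,0,0,0]' 40
```

```text
t: 22.98
tool_pos: [0.5352, -0.3243, -0.025]
tool_rot: [-3.14, 0.109, -0.0]
contact_force: [0.6, 0.2, -0.2]
opening: 0.0144
```

```bash
python3 -m jog '[0,-0.01,0,0,0,0,0, 0,-0.02,0,0,0,0,0, 0,-0.025,0,0,0,0,0, 0,-0.025,0,0,0,0,0, 0,-0.025,0,0,0,0,0, 0,-0.025,0,0,0,0,0, 0,-0.025,0,0,0,0,0, 0,-0.02,0,0,0,0,0, 0,-0.015,0,0,0,0,0, 0,0,0,0,0,0,0]'; python3 -m jog '[0.4,0,0,0,0,0,0, 0.6,0,0,0,0,0,0, 0.6,0,0,0,0,0,0, 0.6,0,0,-0.03,0,0,0, 0.6,0,0,-0.06,0,0,0, 0.6,-0.02,0,-0.06,0,0,0, 0.6,-0.03,0,-0.03,0,0,0, 0.6,0,0,0,0,0,0]'
cat > sp.py <<'E'
from m import *
def spoon(im,box,z):
  x0,x1,y0,y1=box
  hsv=cv2.cvtColor(im['image'],cv2.COLOR_BGR2HSV)[y0:y1,x0:x1]; m=cv2.inRange(hsv,(8,90,60),(25,255,255))
  n,l,s,_=cv2.connectedComponentsWithStats(m);i=1+s[1:,4].argmax();ys,xs=np.nonzero(l==i)
  pts=np.array([atz(im,(x+x0,y+y0),z) for x,y in zip(xs,ys)])[:,:2]
  c=pts.mean(0);w,v=np.linalg.eigh(np.cov(pts.T));d=v[:,1]*np.sign(v[0,1]);s=(pts-c)@d
  print(len(xs),'yaw',np.degrees(np.arctan2(d[1],d[0])),'lo',c+d*s.min(),'hi',c+d*s.max(),'len',np.ptp(s))
E
python3 - <<'E'
from sp import *
st()
q=shot('side');p=shot('top')
spoon(p,(400,530,180,330),.013);spoon(q,(270,430,140,230),.013)
a=cv2.resize(p['image'][130:330,380:540],(400,500),interpolation=cv2.INTER_CUBIC)
b=cv2.resize(q['image'][110:290,250:394],(400,500),interpolation=cv2.INTER_CUBIC)
cv2.imwrite('pics/c3.png',np.hstack([a,b]))
E
```

```text
t: 24.22
tool_pos: [0.3449, -0.3111, -0.0249]
tool_rot: [3.14, -0.111, 0.0]
contact_force: [0.2, 0.6, -0.7]
opening: 0.0142
t: 25.22
tool_pos: [0.2965, -0.3094, 0.1579]
tool_rot: [3.134, -0.111, 0.007]
contact_force: [-0.7, -0.2, 0.1]
opening: 0.0512
t 25.23 pos [ 0.2965 -0.3094  0.1579] F [-0.7 -0.2  0.1] open 0.0512
[[ 0.997 -0.071  0.004]
 [-0.071 -0.997 -0.006]
 [ 0.004  0.006 -1.   ]]
859 yaw -5.7134498488161745 lo [ 0.31680348 -0.30405975] hi [ 0.55241809 -0.32763308] len 0.23679093588172484
480 yaw -6.1777849616451235 lo [ 0.31830491 -0.30353714] hi [ 0.55375301 -0.32902262] len 0.23682338714652196
```

View pics/c3.png

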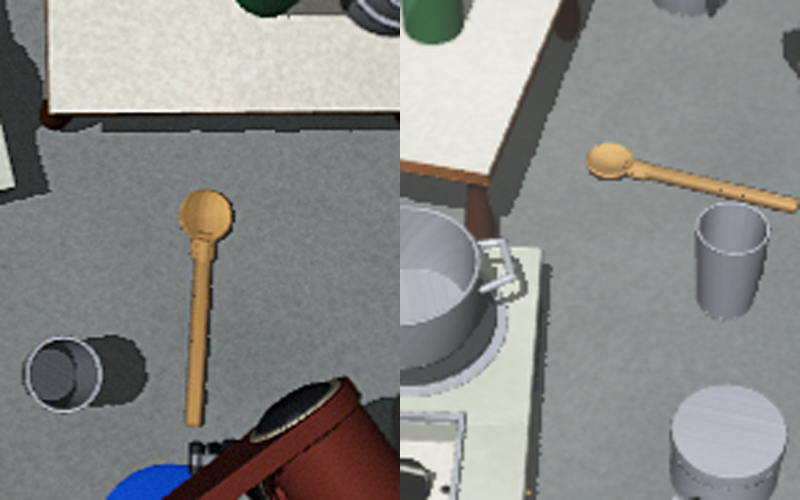

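The spoon lies free at (200,310) in the left crop, with the bowl end 50 mm clear of the shelf edge. I pick it up afresh at its balance point.

```bash
python3 -m jog '[0.5,0.04,0,0,0,0,0, 0.5,0.04,0,0,0,0,0, 0.5,0.04,0,0,0,0,0, 0.5,0.04,-0.001,0,0,0,1.8, 0.5,0,0,0.05,0,0,0, 0.5,0,0,0.06,0,0,0, 0.5,0,0,0.04,0,0,0, 0.5,0,0,0.015,0,0,0, 0.5,0,0,0.01,0,0,0, 0.5,0,0,0,0,0,0]'; python3 -m jog '[0.5,0,0,0.004,0,0,0, 0.3,0,0,0.001,0,0,0, 0,0,0,0,0,0,0, 0,0,0,0,0,0,0, 0,0,0,0,0,0,0, 0,0,0,0,0,0,0]' 40; python3 -m jog '[0,0,0,-0.005,0,0,0, 0,0,0,-0.02,0,0,0, 0,0,0,-0.04,0,0,0, 0,0,0,-0.06,0,0,0, 0,0,0,-0.06,0,0,0, 0,0,0,-0.06,0,0,0, 0,0,0,-0.025,0,0,0, 0,0,0,0,0,0,0]'
python3 - <<'E'
from sp import *
st()
q=shot('side');p=shot('top')
# pan rim: outer silhouettes; use bright ring fit through boxes
for t in('pan_rim','pan','ring_top','dial_bar'):
  print(t,[[(np.round(b['box'],1).tolist(),round(b['p'],2)) for b in ctrl.boxes_of(t,im)[:2]] for im in(p,q)])
a=cv2.resize(p['image'][90:250,220:400],(450,400),interpolation=cv2.INTER_CUBIC)
b=cv2.resize(q['image'][160:320,180:320],(350,400),interpolation=cv2.INTER_CUBIC)
cv2.imwrite('pics/c4.png',np.hstack([a,b]))
E
```

```text
t: 26.58
tool_pos: [0.4562, -0.3181, -0.0203]
tool_rot: [3.137, -0.159, 0.001]
contact_force: [0.9, 0.8, 1.4]
opening: 0.0426
t: 27.32
tool_pos: [0.4562, -0.3184, -0.0248]
tool_rot: [3.137, -0.159, 0.002]
contact_force: [-0.4, 0.8, 6.1]
opening: 0.0144
t: 28.32
tool_pos: [0.4567, -0.3187, 0.2484]
tool_rot: [3.133, -0.159, 0.008]
contact_force: [0.3, -0.6, -1.1]
opening: 0.0142
t 28.32 pos [ 0.4567 -0.3187  0.2484] F [ 0.3 -0.6 -1.1] open 0.0142
[[ 0.995 -0.101  0.005]
 [-0.101 -0.995 -0.005]
 [ 0.005  0.004 -1.   ]]
pan_rim [[], [([247.8, 213.7, 82.5, 63.2], 0.6), ([249.6, 406.1, 92.9, 89.9], 0.48)]]
pan [[([332.6, 159.2, 62.9, 90.3], 0.59)], []]
ring_top [[([311.5, 176.3, 151.4, 119.5], 0.74), ([504.4, 136.5, 224.5, 90.4], 0.3)], [([248.6, 256.9, 103.1, 117.4], 0.79), ([249.8, 285.2, 23.3, 28.0], 0.37)]]
dial_bar [[([269.5, 183.1, 32.8, 27.8], 0.82)], [([248.8, 283.1, 25.9, 17.9], 0.67)]]
```

View pics/c4.png

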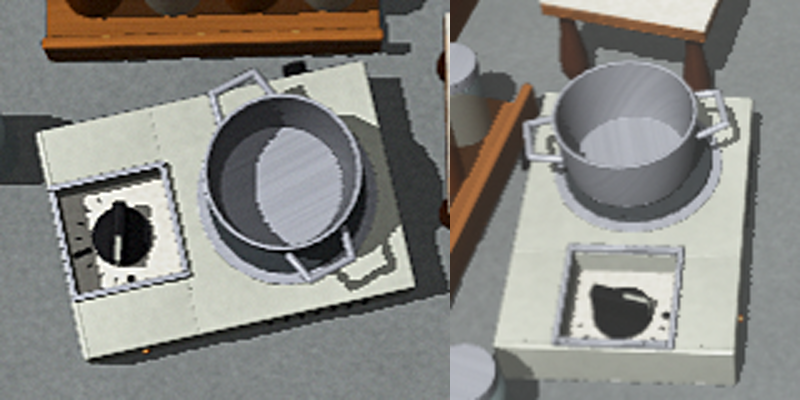

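The open pan stands on its ring (crop (282,170), px about (333,159)). The dial is at crop (123,235), px (269,184), with its pointer straight down and the long mark at crop (82,255). Next come the numbers for the placing.

```bash
python3 - <<'E'
from sp import *
from scipy.optimize import least_squares
q=shot('side');p=shot('top')
th=np.linspace(0,2*np.pi,180)
def f(v):
    X=np.c_[v[0]+.073*np.cos(th),v[1]+.073*np.sin(th),th*0+.158];u=proj(q,X);w=proj(p,X)
    return [u[:,0].min()-221.6,u[:,0].max()-278.8,u[:,1].min()-184.2,w[:,0].min()-300.4,w[:,0].max()-365.2,w[:,1].min()-127.6,w[:,1].max()-190.4]
r=least_squares(f,[.65,-.004],diff_step=1e-3);print('pan',r.x,np.round(r.fun,1))
P=lambda x,y,z:atz(p,(220+x/2.5-.3,90+y/2.5-.3),z)
c=np.array([P(38,132,.07),P(363,62,.07),P(413,290,.07),P(88,360,.07)])
for i,j,o in[(3,0,0),(2,1,0),(1,0,90),(2,3,90)]:
  v=c[j]-c[i];print(round(np.linalg.norm(v),3),np.degrees(np.arctan2(v[1],v[0]))-o)
l=np.array([P(51,190,.078),P(166,165,.078),P(190,276,.078),P(78,298,.078)]);print('lip ctr',l.mean(0))
print('dial',P(123,235,.0455), 'tip',P(116,262,.075),'tail',P(122,201,.075))
print('dial side',atz(q,(180+(622-450)/2.5,160+312/2.5),.0455))
st()
spoon(p,(430,530,130,330),.285);spoon(q,(270,430,60,200),.285)
E
```

```text
pan [ 0.64956518 -0.00205107] [-0.9  0.8  0.3  0.5 -0.3 -0.2  0.2]
0.229 11.406324186502863
0.229 10.466828945695042
0.325 10.84888566545078
0.321 10.792061564036558
lip ctr [0.61250378 0.15405474 0.078     ]
dial [0.61510062 0.1553465  0.0455    ] tip [0.58397251 0.15988052 0.075     ] tail [0.64339533 0.15302374 0.075     ]
dial side [0.61470378 0.15527453 0.0455    ]
t 28.93 pos [ 0.4556 -0.3178  0.2439] F [-0.  -0.5 -0.2] open 0.0143
[[ 0.995 -0.101 -0.   ]
 [-0.101 -0.995  0.   ]
 [-0.    -0.    -1.   ]]
512 yaw -15.543534157588834 lo [ 0.48322006 -0.3053655 ] hi [ 0.55306084 -0.32479122] len 0.0724920216763027
778 yaw 82.19318573873306 lo [ 0.54895741 -0.46968211] hi [ 0.56569894 -0.34757403] len 0.12325040109814633
```

```bash
python3 -m jog '[0,0.02,-0.0417,0,0,0,0, 0,0.02,-0.0417,0,0,0,0, 0,0.02,-0.0417,0,0,0,0, 0,0.02,-0.0417,0,0,0,0, 0,0.02,-0.0417,0,0,0,0, 0,0.02,-0.0417,0,0,0,0, 0,0.02,-0.0417,0,0,0,0, 0,0.021,-0.0417,0,0,0,0, 0,0,0,0,0,0,-8.3, 0,0,0,0,0,0,-8.4]'; python3 -m jog '[0,0,0,0.03,0,0,0, 0,0,0,0.03,0,0,0, 0,0,0,0.02,0,0,0, 0,0,0,0,0,0,0, 0,0,0,0,0,0,0]'
python3 - <<'E'
from sp import *
st()
q=shot('side');p=shot('top')
spoon(p,(280,400,90,230),.203);spoon(q,(180,330,120,260),.203)
a=cv2.resize(p['image'][90:250,240:400],(400,400),interpolation=cv2.INTER_CUBIC)
b=cv2.resize(q['image'][120:280,170:330],(400,400),interpolation=cv2.INTER_CUBIC)
cv2.imwrite('pics/c5.png',np.hstack([a,b]))
E
```

```text
t: 30.18
tool_pos: [0.6498, -0.0013, 0.244]
tool_rot: [-3.126, -0.308, 0.001]
contact_force: [0.1, -0.2, -0.6]
opening: 0.0144
t: 30.8
tool_pos: [0.6504, -0.0023, 0.1657]
tool_rot: [3.127, 0.298, 0.003]
contact_force: [0.2, 0.1, -0.0]
opening: 0.0143
t 30.8 pos [ 0.6504 -0.0023  0.1657] F [ 0.2  0.1 -0. ] open 0.0143
[[ 0.982  0.189  0.002]
 [ 0.189 -0.982 -0.   ]
 [ 0.002  0.001 -1.   ]]
740 yaw -88.29168553487943 lo [0.77647081 0.11385285] hi [ 0.78263849 -0.09294591] len 0.20689070754335137
1357 yaw 79.27472704563144 lo [ 0.70505883 -0.06501841] hi [0.75855546 0.21742157] len 0.28746170171143215
```

View pics/c5.png

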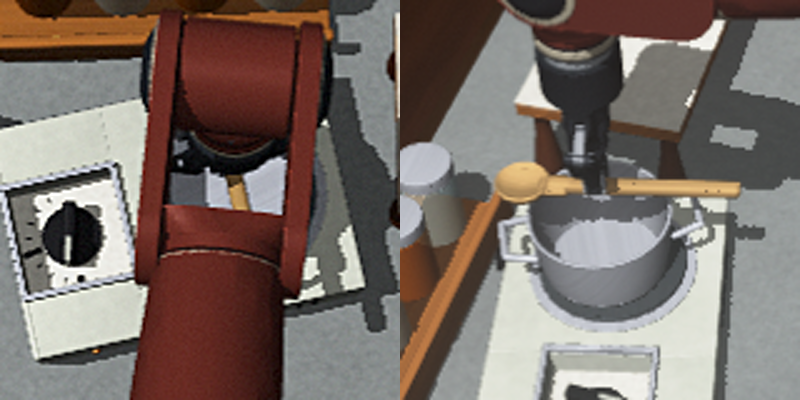

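The spoon hangs level over the pan, bowl to the back (side crop (525,183)) and handle to the front (735,188). I lower it to touch.

```bash
python3 -m jog '[0,0,0,0.015,0,0,0, 0,0,0,0.01,0,0,0, 0,0,0,0,0,0,0]' | sed -n '2p;4p'; for i in 1 2 3; do python3 -m jog '[0,0,0,0.002,0,0,0, 0,0,0,0,0,0,0]' | sed -n '2p;4p'; done;  for i in 1 2; do python3 -m jog '[0,0,0,0.001,0,0,0, 0,0,0,0,0,0,0]' | sed -n '2p;4p'; done
```

```text
tool_pos: [0.6483, -0.002, 0.1371]
contact_force: [-0.4, 0.0, -0.8]
tool_pos: [0.6497, -0.0022, 0.1375]
contact_force: [-0.6, 0.1, -0.3]
tool_pos: [0.6495, -0.0022, 0.1353]
contact_force: [-0.2, -0.1, -0.1]
tool_pos: [0.6498, -0.0022, 0.1336]
contact_force: [-0.4, 0.3, 0.5]
tool_pos: [0.6498, -0.0022, 0.1335]
contact_force: [-3.0, 1.5, 5.2]
tool_pos: [0.6498, -0.0022, 0.1334]
contact_force: [-4.6, 0.3, 8.7]
```

```bash
python3 -m jog '[0,0,0,-0.0015,0,0,0, 0.2,0,0,0,0,0,0, 0.3,0,0,0,0,0,0, 0.4,0,0,0,0,0,0, 0.5,0,0,0,0,0,0, 0.5,0,0,-0.02,0,0,0, 0.5,0,0,-0.04,0,0,0, 0.5,0,0,-0.04,0,0,0, 0.5,0,0,-0.02,0,0,0, 0.5,0,0,0,0,0,0]'; python3 - <<'E'
from m import *
q=shot('side'); o,Rm=st()
d=np.array([.6145,.1555,.20])-o['tool_pos']; print('tool shift',Rm.T@d)
b=cv2.resize(q['image'][140:260,180:340],(800,600),interpolation=cv2.INTER_CUBIC); cv2.imwrite('pics/c6.png',b)
E
```

```text
t: 33.78
tool_pos: [0.6507, -0.0023, 0.2556]
tool_rot: [3.126, 0.298, 0.007]
contact_force: [-0.5, -0.3, -0.3]
opening: 0.043
t 33.83 pos [ 0.6496 -0.0022  0.253 ] F [ 0.4 -0.5  0.1] open 0.0429
[[ 0.982  0.189  0.001]
 [ 0.189 -0.982 -0.   ]
 [ 0.001  0.    -1.   ]]
tool shift [-0.00471059 -0.16150251  0.05300486]
```

View pics/c6.png

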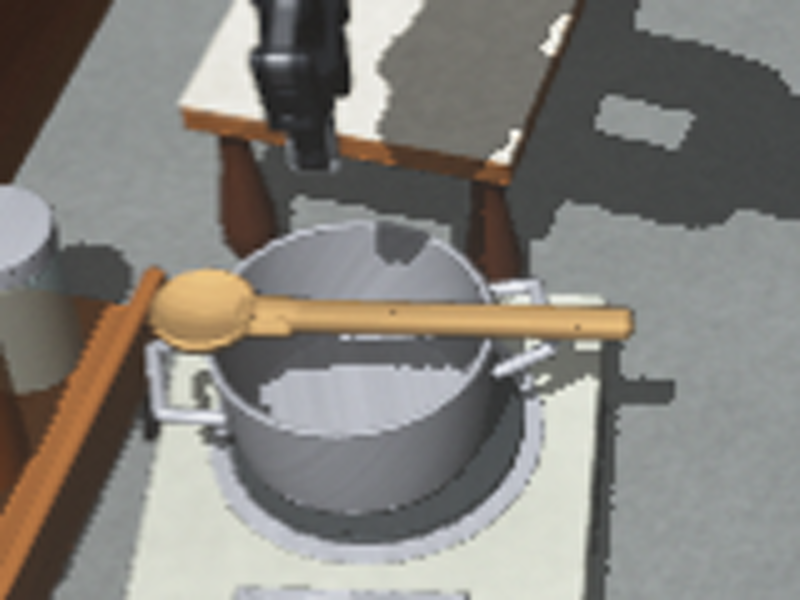

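The spoon rests across the pan's middle, bowl at (200,310), handle end at (630,322) and released. Now the dial.

```bash
python3 -m jog '[0.4,-0.001,-0.04,0,0,0,0, 0.4,-0.001,-0.04,0,0,0,0, 0.4,-0.001,-0.04,0,0,0,0, 0.4,-0.002,-0.0415,0,0,0,0, 0.4,0,0,0.03,0,0,8.7, 0.4,0,0,0.05,0,0,8.7, 0.4,0,0,0.05,0,0,0, 0.4,0,0,0.03,0,0,0, 0.4,0,0,0,0,0,0]'; python3 - <<'E'
from m import *
q=shot('side'); p=shot('top');o,Rm=st(); print(np.round(o['q'],2))
a=cv2.resize(q['image'][220:320,190:310],(480,400),interpolation=cv2.INTER_CUBIC)
b=cv2.resize(p['image'][140:240,230:310],(320,400),interpolation=cv2.INTER_CUBIC); cv2.imwrite('pics/c7.png',np.hstack([a,b]))
E
```

```text
t: 34.95
tool_pos: [0.6097, 0.1549, 0.0866]
tool_rot: [3.134, -0.178, -0.017]
contact_force: [0.4, -0.6, 0.1]
opening: 0.0341
t 35.05 pos [0.6136 0.1554 0.0922] F [ 0.9 -0.3  0.4] open 0.0342
[[ 0.994 -0.113 -0.001]
 [-0.113 -0.994 -0.   ]
 [-0.001  0.    -1.   ]]
[0.13 0.16 1.68 0.   1.3  1.81]
```

View pics/c7.png

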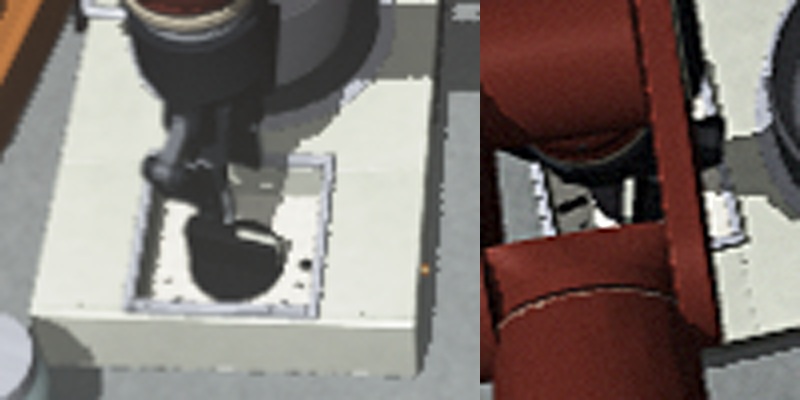

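The gripper stands over the dial, jaws across its bar, and there is room in joint 6 (1.81 to about 2.91). I go down into the bay.

```bash
python3 -m jog '[0.4,0,0,0.025,0,0,0, 0.4,0,0,0.02,0,0,0, 0.4,0,0,0,0,0,0]' | sed -n '2p;4p'; for i in 1 2 3 ; do python3 -m jog '[0.4,0,0,0.005,0,0,0, 0.4,0,0,0,0,0,0]' | sed -n '2p;4p'; done;python3 -m jog '[0.3,0,0,0,0,0,0, 0,0,0,0,0,0,0, 0,0,0,0,0,0,0, 0,0,0,0,0,0,0]' 30
```

```text
tool_pos: [0.6129, 0.1553, 0.0464]
contact_force: [-0.1, 0.4, 0.3]
tool_pos: [0.6145, 0.1555, 0.0433]
contact_force: [0.4, -0.2, -0.1]
tool_pos: [0.6138, 0.1555, 0.0375]
contact_force: [-0.3, -0.2, 0.0]
tool_pos: [0.6137, 0.1554, 0.0321]
contact_force: [0.4, -0.8, 0.3]
t: 36.67
tool_pos: [0.614, 0.1549, 0.033]
tool_rot: [3.136, -0.178, -0.0]
contact_force: [-1.4, -3.1, 2.8]
opening: 0.0127
```

```bash
python3 -m jog '[0,0,0,0,0,0,4, 0,0,0,0,0,0,8, 0,0,0,0,0,0,8, 0,0,0,0,0,0,8, 0,0,0,0,0,0,8, 0,0,0,0,0,0,8, 0,0,0,0,0,0,8, 0,0,0,0,0,0,8, 0,0,0,0,0,0,3, 0,0,0,0,0,0,0]'; python3 - <<'E'
from m import *
o,Rm=st();print(np.degrees(np.arctan2(Rm[1,0],Rm[0,0])),np.round(o['q'],2))
E
```

```text
t: 37.92
tool_pos: [0.615, 0.1561, 0.0331]
tool_rot: [-2.58, 1.789, -0.002]
contact_force: [3.4, 0.8, -1.2]
opening: 0.013
t 37.92 pos [0.615  0.1561 0.0331] F [ 3.4  0.8 -1.2] open 0.013
[[ 0.351 -0.936  0.002]
 [-0.936 -0.351  0.001]
 [-0.    -0.003 -1.   ]]
-69.46979518774674 [0.13 0.22 1.71 0.   1.2  2.91]
```

```bash
python3 -m jog '[0.3,0,0,0,0,0,0, 0.4,0,0,0,0,0,0, 0.4,0,0,0,0,0,0, 0.4,0,0,-0.02,0,0,0, 0.4,0,0,-0.04,0,0,0, 0.4,0,0,-0.06,0,0,0, 0.4,0,0,-0.06,0,0,0, 0.4,0,0,-0.06,0,0,0, 0.4,0,0,-0.03,0,0,0]'; python3 -m jog '[0.4,-0.04,-0.017,0,0,0,0, 0.4,-0.047,-0.018,0,0,0,0, 0.4,-0.047,-0.018,0,0,0,0, 0.4,-0.047,-0.018,0,0,0,0, 0.4,-0.047,-0.018,0,0,0,0, 0.4,-0.04,-0.017,0,0,0,0, 0.4,0,0,0,0,0,0, 0.4,0,0,0,0,0,0]'; python3 - <<'E'
from sp import *
q=shot('side'); p=shot('top');st()
a=cv2.resize(p['image'][100:250,230:390],(640,600),interpolation=cv2.INTER_CUBIC)
c=cv2.resize(q['image'][140:440,200:300][:, :],(160,480)); c=np.vstack([c,np.zeros((120,160,3),np.uint8)])
cv2.imwrite('pics/c8.png',np.hstack([a,c])); spoon(p,(300,380,90,220),.172)
for t in('tumbler_mid','grater_mid','jar_mid'): print(t,[(np.round(b['box']).tolist(),round(b['p'],2)) for b in ctrl.boxes_of(t,p)[:1]])
E
```

```text
t: 39.05
tool_pos: [0.6153, 0.1557, 0.3102]
tool_rot: [-2.577, 1.787, -0.01]
contact_force: [-0.0, 0.6, -0.2]
opening: 0.0346
t: 40.05
tool_pos: [0.6345, 0.3979, 0.304]
tool_rot: [-2.655, 1.648, 0.033]
contact_force: [0.3, -0.7, -0.4]
opening: 0.0344
t 40.15 pos [0.6346 0.3975 0.3038] F [ 0.6  0.4 -0. ] open 0.0342
[[ 0.443 -0.897 -0.009]
 [-0.896 -0.443  0.025]
 [-0.026 -0.003 -1.   ]]
1022 yaw 10.933641943897312 lo [ 0.51141508 -0.02566894] hi [0.74548372 0.01954812] len 0.23839612012084496
tumbler_mid [([408.0, 278.0, 32.0, 30.0], 0.93)]
grater_mid [([236.0, 291.0, 54.0, 45.0], 0.8)]
jar_mid [([211.0, 145.0, 32.0, 35.0], 0.75)]
```

The viewer's limit is reached, so I check the dial and the bystanders by numbers. The spoon measures yaw 10.9° against the hot plate's 10.85° and passes within 3 mm of the pan's centre.

```bash
python3 - <<'E'
from sp import *
c=np.array([.6148,.1555])
for n in('top','side'):
  im=shot(n); g=im['image'].max(2).astype(int)
  yaw=np.radians(10.85)
  # sample on rings on bar top plane & floor plane, angle = clockwise from hp front
  def samp(r,a,z):
    d=yaw+np.pi-a
    u=proj(im,[c[0]+r*np.cos(d),c[1]+r*np.sin(d),z])[0]; return cv2.getRectSubPix(im['image'].max(2),(1,1),(float(u[0]),float(u[1])))[0,0]
  A=np.arange(0.,2.8,.1)
  for nm,z,rs in(('bar',.075,(.015,.02,.025)),('floor',.04,(.036,.040,.044))):
    print(n,nm,[(round(a,1),int(np.mean([samp(r,a,z) for r in rs]))) for a in A])
p=shot('top');q=shot('side')
for t in('lid','jar_mid','grater_mid','tumbler_mid','plate'): print(t,[[np.round(b['box']).tolist() for b in ctrl.boxes_of(t,im)[:2]] for im in(p,q)])
E
```

```text
top bar [(np.float64(0.0), 13), (np.float64(0.1), 13), (np.float64(0.2), 14), (np.float64(0.3), 14), (np.float64(0.4), 13), (np.float64(0.5), 13), (np.float64(0.6), 13), (np.float64(0.7), 12), (np.float64(0.8), 11), (np.float64(0.9), 7), (np.float64(1.0), 3), (np.float64(1.1), 8), (np.float64(1.2), 15), (np.float64(1.3), 61), (np.float64(1.4), 111), (np.float64(1.5), 71), (np.float64(1.6), 23), (np.float64(1.7), 9), (np.float64(1.8), 8), (np.float64(1.9), 16), (np.float64(2.0), 19), (np.float64(2.1), 33), (np.float64(2.2), 58), (np.float64(2.3), 63), (np.float64(2.4), 71), (np.float64(2.5), 41), (np.float64(2.6), 38), (np.float64(2.7), 38)]
top floor [(np.float64(0.0), 125), (np.float64(0.1), 134), (np.float64(0.2), 242), (np.float64(0.3), 239), (np.float64(0.4), 211), (np.float64(0.5), 238), (np.float64(0.6), 239), (np.float64(0.7), 212), (np.float64(0.8), 214), (np.float64(0.9), 168), (np.float64(1.0), 155), (np.float64(1.1), 114), (np.float64(1.2), 117), (np.float64(1.3), 102), (np.float64(1.4), 10), (np.float64(1.5), 96), (np.float64(1.6), 119), (np.float64(1.7), 101), (np.float6
[... 1269 characters left out ...]
.5), 197), (np.float64(1.6), 199), (np.float64(1.7), 196), (np.float64(1.8), 195), (np.float64(1.9), 144), (np.float64(2.0), 115), (np.float64(2.1), 106), (np.float64(2.2), 103), (np.float64(2.3), 114), (np.float64(2.4), 174), (np.float64(2.5), 195), (np.float64(2.6), 226), (np.float64(2.7), 155)]
lid [[[174.0, 218.0, 38.0, 53.0], [448.0, 348.0, 61.0, 63.0]], [[428.0, 199.0, 54.0, 39.0], [250.0, 407.0, 67.0, 66.0]]]
jar_mid [[[210.0, 145.0, 37.0, 36.0]], [[190.0, 323.0, 36.0, 52.0]]]
grater_mid [[[234.0, 290.0, 56.0, 42.0]], [[344.0, 326.0, 48.0, 71.0]]]
tumbler_mid [[[407.0, 279.0, 32.0, 27.0]], [[249.0, 406.0, 68.0, 67.0]]]
plate [[[176.0, 218.0, 50.0, 68.0]], [[248.0, 407.0, 96.0, 93.0]]]
```

The pointer peaks at 1.40 rad in both cameras, and the long mark is at 1.40 in the top view. The bystanders and lid are unmoved, so I hand in.

```bash
python3 -c "
from station import ctrl
print(ctrl.finish_job(), ctrl.get_obs()['t'])"
```

```text
the job is handed in; nothing more can be done
the job is handed in; nothing more can be done
```

I carried out every step in the order you gave and handed the job in at about 40.5 s; no verdict was reported.

- **Lid:** It was lowered to contact, knob up, in the middle of the melamine plate, about 2 mm off centre by the tool reading. It had not moved at the last look.
- **Spoon drawn out:** I pulled it until its bowl was about 50 mm clear of the shelf and let go.
- **Spoon on the pan:** I regripped it at its balance point, lowered it to contact across the rim and let go. It lies at 10.9° against the hot plate's 10.85° and passes within about 3 mm of the pan's centre.
- **Dial:** It was turned about 63° clockwise. The pointer measures 1.40 rad in both cameras. The long mark also reads 1.40 in the top view.
- **Bystanders:** The jar, grater and tumbler sit within a few pixels of where they started, which is within the detector's scatter. The tumbler's side-view check failed, because the detector pointed at the lid instead, so it rests on the top view alone.

**Disagreements:**
- My first grasp of the lid closed on air. The fingertips were about 25–30 mm higher than the reported tool position, so I set later depths by touch and camera.
- The viewer refused my last picture because its 12-picture limit was reached, so I made the final checks from pixel values instead. I did not recheck the pan's position at the end; when last seen, with the spoon laid, it was on its ring.
- The last retreat move ran into a joint limit and left the tool slightly tilted, touching nothing.

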